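# Sweep the watch cases into the bench pan

### The arm

A 6-joint arm with a two-finger parallel gripper is mounted at the origin on a cart in front of the work surface, level with it; the furniture and walls round the work are solid. World frame = base frame: x ahead of the robot, y to its left, z up, the work surface at z = 0. Lengths are in mm, angles in rad, forces in N, time in s.
With the tool pointing down it reaches from about 400 to 925 mm from the base axis. Payload 3.4 kg.
Tool frame: the origin (TCP) lies at the very end of the fingers, on their centre line; the grasp point (between the pads) lies grasp_offset behind it (grasp_offset is the distance from the TCP to the grasp point, in mm); z points along the fingers, y is the line along which they close (so a half turn about z gives the same grasp; the last joint's range is limited). The gripper opens to 85 mm and grips with 20 to 120 N. Pads are 22 mm wide; open, the fingers measure 114 mm over their backs; the gripper's body (76 mm by 85 mm) begins 54 mm behind the grasp point. The pads swing forward as they close: fully open they stand 13 mm farther back than shut.
Start: joints at [1.27, 0.307, 1.506, -0, 1.328, -0.073], TCP at [129.318, 560.275, 231.305] pointing down, gripper open.
Joint ranges: [-3.12, 3.12], [-1.05, 2.28], [0.14, 2.33], [-1.42, 4.57], [0.1, 2.73], [-2.68, 2.68]. Speed limits (rad/s): [2.57, 2.57, 3.14, 3.14, 3.14, 3.14].

### API

Orientations are given as a unit quaternion [x, y, z, w].
In Python, from cell import sense, get_image, camera_params, sign_off, grasp_offset gives the robot as it stands. The module is installed in compiled form; this text tells all that it offers.
- The arm moves only by the tool drive_tool, never from a script. Its argument "rows" is a list that holds one entry, the list of rows, each a list of 4 numbers: the shift along the world's x, y, z in units of 25 mm (1.0 is 25 mm), then the turn about the world's z in units of 5 degrees (1.0 is 5 degrees). In form: [[[tx, ty, tz, roll], ...]]. A call has 1 to 10 rows; each row shifts and turns the commanded pose from where the row before left it; what a row does not reach is not made up. A row lasts 1/12 s, in which the tool goes at most 41.7 mm and 7.16 degrees, less where a joint would pass 70% of its speed; a pose out of reach is approached as far as the arm can. A call is refused whole if a number of a shift passes 1 or a number of a turn 1, either way. A call with a gripper value outside its range is refused whole. "fingers" is the finger opening in mm, from 0 to 85.4, set as the call begins (left out, the last holds). The fingers move at their own pace and stop on an object; "force" is the grip in N (left out, the last holds). Time passes only in rows, so rows that do not move let the fingers close. It gives the time, the measured TCP pose, the force, the opening and the grip force at its end, in the units of the state.
- sense(): the state, without advancing time (a new reading comes with each control period).
- get_image(name): name is "scene" or "top"; returns the picture (480x640x3 uint8, red, green, blue); there is no depth.
- camera_params(name): a dict with "K" (3x3 intrinsics, pixels), "pose" (4x4, takes a point from camera to world coordinates). Camera axes: x right, y up, looking along -z (the intrinsics and any distortion apply to the point x, -y, -z); pixel columns grow to the right and rows downward; lengths in mm; the calibration is good to about 2 mm. A picture is of the moment at which its call begins. camera_params takes no time and is no camera call.
- sign_off(): hands the job in; it is judged then, once.
The state is a dict: "clock": time; "q": joint angles; "joint_velocities": joint speeds; "joint_efforts": joint torques, N m; "tool_pos": TCP position; "ee_rot": TCP orientation; "wrist_force": force on the tool from outside, world axes, zero at the start; "torque": the same for the moment, N m; "grip_width": finger opening in mm; "grip_force": force on a finger pad.
Only numpy, scipy, OpenCV 4.12 (cv2) and the standard library are available. Lean on these libraries where they do the work, as an engineer would, in place of code of your own. Each camera call takes 0.05 s, during which the arm holds its last target. There are 200 camera calls.

### The job

Clear the bench: with closed fingers, sweep the three loose watch cases across the wood and in through the open side of the low blue pan, so that all three lie flat and wholly inside it. Push them steadily from the side; do not grip, lift, drag from on top or flick them, and leave the oil bottle, loupe, brass box and movement holder where they stand.

Things in the scene. Friction and masses are not known exactly. Their poses are not given: they have to be found in the camera images.
- pan: Low blue steel pan fixed on the bench, 208 x 124 mm (x, y); its open +y side faces roughly to the robot's left. Origin: middle of that rectangle, at bench level. Walls 4 mm thick, 17.5 mm high with their bead, on the other three sides; inside 200 mm wide, from y = -58 mm (back wall) to +62 mm (mouth). Floor 2.5 mm above the bench. A 60 mm wide tab sticks out 23 mm behind.
- pan_mouth (a point): Middle of the pan's mouth, where its side walls end, at floor level (2.5 mm up); axes as the pan's. From here a bevelled lip as wide as the pan slopes down to the bench over 28 mm outwards (+y), so that things slide up it.
- case_a: Empty bright steel watch case, a flat ring with lugs, loose, lying flat: 46 x 42 mm over the lugs, 9 mm high, ring about 38 mm across with an open middle about 20 mm across, about 35 g. One of three alike. Origin: centre of its underside; z up, its yaw does not matter.
- case_b: Empty bright steel watch case, a flat ring with lugs, loose, lying flat: 46 x 42 mm over the lugs, 9 mm high, ring about 38 mm across with an open middle about 20 mm across, about 35 g. One of three alike. Origin: centre of its underside; z up, its yaw does not matter.
- case_c: Empty bright steel watch case, a flat ring with lugs, loose, lying flat: 46 x 42 mm over the lugs, 9 mm high, ring about 38 mm across with an open middle about 20 mm across, about 35 g. One of three alike. Origin: centre of its underside; z up, its yaw does not matter.
- oil_bottle: Amber bottle with black cap, 44 mm across, 72 mm high, loose, upright; leave it. Origin: centre of its underside.
- loupe: Black eyeglass loupe, 30 mm across, 31 mm high, loose; leave it. Origin: centre of its underside.
- brass_box: Round closed brass box, 45 mm across, 23 mm high, loose; leave it. Origin: centre of its underside.
- movement_holder: Wooden block with two grey jaws, 30 x 58 mm (x, y), 20 mm high, loose; leave it. Origin: centre of its underside.

How it is judged:
By the outcome, as a careful person would: the job done as asked, in the order asked, and still so for the second after the job is handed in, with the robot touching nothing.
It also fails if it takes over 72 s, if anything falls off the work surface, if the arm or the gripper's body presses on something with over 40 N, if the wrist force passes 120 N, or if a joint passes its speed limit or range.

## Working session

There is one attempt and no reset: what is moved stays moved. The work goes in short steps, Python scripts to look and compute and a tool call to move; the robot and the scene stay as the last step left them, time stands still between calls to the robot, and variables do not carry over. Pictures are saved under pics/ and viewed, at most 10 in all, crops included, and the job is handed in when it is done.

Besides the shell and the picture viewer there is one more tool, called after "Call:" by a JSON object that holds its "name" and its "arguments", one argument or row to a line. drive_tool: Moves the arm, as the interface text tells. Its arguments: {"type":"object","properties":{"rows":{"type":"array","items":{"type":"array","items":{"type":"array","items":{"type":"number"}}}},"fingers":{"type":"number"},"force":{"type":"number"}},"required":["rows"]}

```bash
mkdir -p pics; python3 - <<'E'
from cell import *
import cv2
for n in("top","scene"):
    cv2.imwrite(f"pics/{n}0.png",get_image(n)[:,:,::-1]); p=camera_params(n); print(n,p)
s=sense();print(s['clock'],s['tool_pos'],s['ee_rot'],s['grip_width'],grasp_offset)
E
```

```text
top {'K': array([[591.54085741,   0.        , 323.44101094],
       [  0.        , 591.54085741, 246.84465036],
       [  0.        ,   0.        ,   1.        ]]), 'pose': array([[-8.98733964e-03,  9.92695612e-01, -1.20310638e-01,
         4.05584871e+02],
       [-9.99607677e-01, -5.72708729e-03,  2.74170210e-02,
         3.20886679e+01],
       [ 2.65277269e-02,  1.20509843e-01,  9.92357626e-01,
         1.09368968e+03],
       [ 0.00000000e+00,  0.00000000e+00,  0.00000000e+00,
         1.00000000e+00]])}
scene {'K': array([[518.15756101,   0.        , 314.66229198],
       [  0.        , 518.15756101, 237.3517199 ],
       [  0.        ,   0.        ,   1.        ]]), 'pose': array([[ 7.96134289e-01,  3.88863737e-01, -4.63632601e-01,
         1.16118712e+02],
       [-6.05027761e-01,  5.24911965e-01, -5.98672563e-01,
        -5.81326107e+02],
       [ 1.05642498e-02,  7.57134349e-01,  6.53173770e-01,
         6.86312963e+02],
       [ 0.00000000e+00,  0.00000000e+00,  0.00000000e+00,
         1.00000000e+00]])}
0.1 [129.12265844 559.67015252 230.48707534] [ 1.13147831e-01  9.93577739e-01 -9.01560139e-04 -1.78643862e-04] 85.28283034154337 18.700000000000003
```

View pics/top0.png

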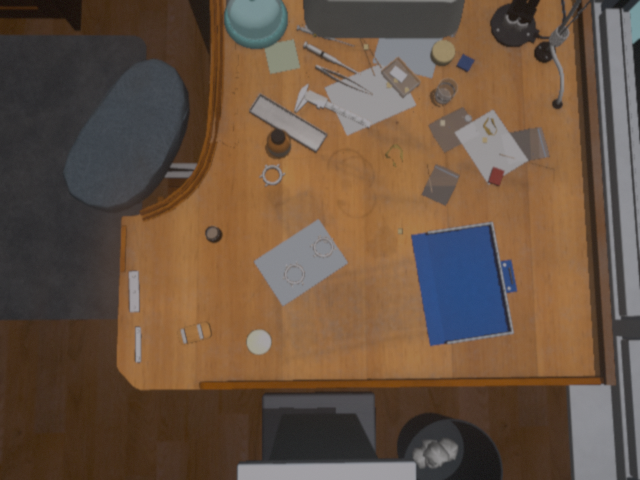

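View pics/scene0.png

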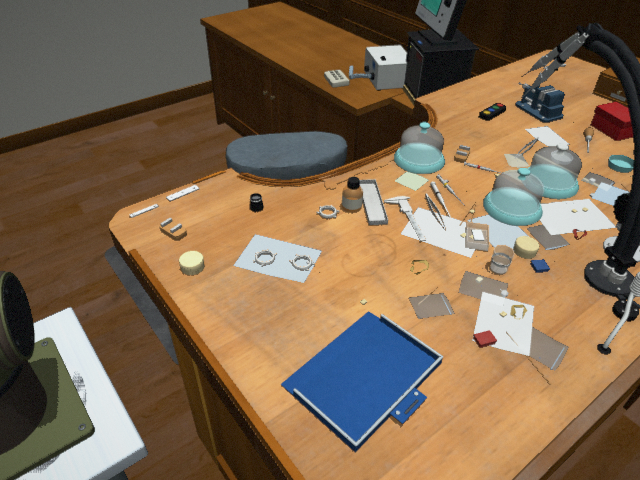

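The top view shows the pan at about (465,285) with its mouth to the left. The cases are at (272,175), (322,248) and (294,274), the last two on a grey sheet. The bottle is at (278,143), the loupe at (213,234), the box at (259,342) and the holder at (195,333).

```bash
cat > h.py <<'E'
from cell import *
import numpy as np, cv2
def ray(n,u,v,z):
    p=camera_params(n);K=p['K'];T=p['pose']
    d=T[:3,:3]@np.array([(u-K[0,2])/K[0,0],-(v-K[1,2])/K[1,1],-1.])
    return (T[:3,3]+d*(z-T[2,3])/d[2])[:2].round(1)
def proj(n,P):
    p=camera_params(n);K=p['K'];T=p['pose'];c=T[:3,:3].T@(np.array(P)-T[:3,3])
    return np.array([K[0,2]+K[0,0]*c[0]/-c[2],K[1,2]-K[1,1]*c[1]/-c[2]])
def pan(im):
    hsv=cv2.cvtColor(im,cv2.COLOR_RGB2HSV)
    m=cv2.inRange(hsv,(105,120,50),(125,255,255)); m=cv2.morphologyEx(m,cv2.MORPH_OPEN,np.ones((3,3)))
    c=max(cv2.findContours(m,0,2)[0],key=cv2.contourArea); return c
E
python3 - <<'E'
from h import *
im=get_image("top"); c=pan(im)
print(cv2.approxPolyDP(c,6,True)[:,0].tolist())
for p in cv2.approxPolyDP(c,6,True)[:,0]: print(p,ray("top",*p,2.5),ray("top",*p,17.5))
g=cv2.cvtColor(im,cv2.COLOR_RGB2GRAY)
for n,u,v in(("a",272,175),("b",322,248),("c",294,274)): print(n,ray("top",u,v,5))
for n,u,v,z in(("bottle",278,140,36),("loupe",213,234,15),("box",259,342,20),("holder",195,333,10)): print(n,ray("top",u,v,z))
for n,u,v in(("a",328,212),("b",302,263),("c",265,258)): print("scene",n,ray("scene",u,v,5))
for p in[(282,384),(374,312),(442,354),(357,446)]:print("scene pan",p,ray("scene",*p,0),ray("scene",*p,17.5))
crop=im[120:360,180:530]; cv2.imwrite("pics/c1.png",cv2.resize(crop[:,:,::-1],None,fx=2.28,fy=2.28,interpolation=2))
E
```

```text
[[488, 227], [413, 236], [431, 343], [507, 330]]
[488 227] [ 573.7 -308. ] [ 571.4 -303.3]
[413 236] [ 557.3 -165.8] [ 555.3 -163.1]
[431 343] [ 359.3 -193.5] [ 360.  -190.4]
[507 330] [ 381.6 -335. ] [ 381.9 -330. ]
a [674.   97.4]
b [535.4   4.7]
c [487.5  56.7]
bottle [732.2  84.7]
loupe [561.3 204.6]
box [365.  119.3]
holder [381.8 235.3]
scene a [672.7  92.2]
scene b [535.1  -2. ]
scene c [486.3  51.6]
scene pan (282, 384) [ 356.  -195.3] [ 349.9 -205.2]
scene pan (374, 312) [ 565.9 -172.1] [ 554.5 -182.6]
scene pan (442, 354) [ 594.1 -304. ] [ 581.9 -311. ]
scene pan (357, 446) [ 382.9 -339.1] [ 376.1 -345.2]
```

View pics/c1.png

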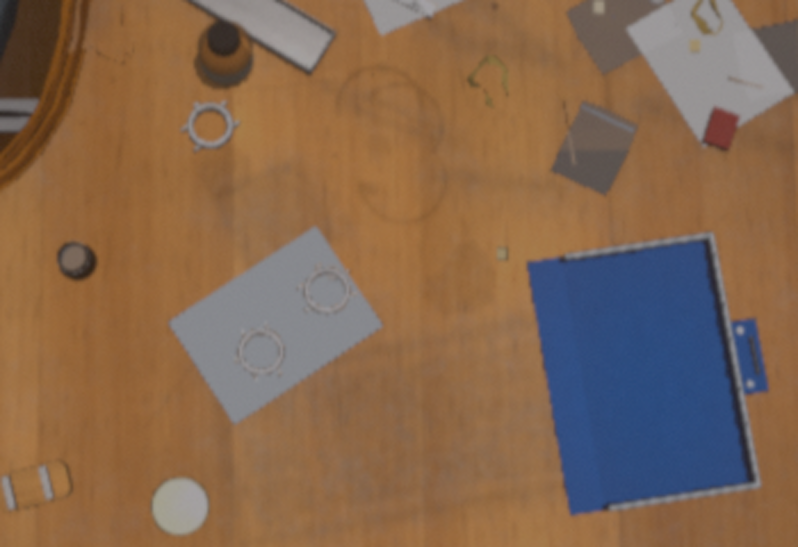

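Pan yaw is about 7.5°. The mouth is near (462,-209) and the pan centre near (470,-270). The plan is to push a to the middle lane, b to the right and c to the left.

Call:
{"name": "drive_tool", "arguments": {
  "rows": [
    [[0.8,-1,0,-0.33],[0.8,-1,0,-0.33],[0.8,-1,0,-0.33],[0.8,-1,0,-0.33],[0.8,-1,0,-0.33],[0.8,-1,0,-0.33],[0.8,-1,0,-0.33],[0.8,-1,0,-0.33],[0.8,-1,0,-0.33],[0.8,-1,0,-0.33]]
  ],
  "fingers": 0
}}

```text
clock: 0.98
tool_pos: [329.8, 308.8, 231.2]
ee_rot: [0.255, 0.967, -0.0, -0.0]
wrist_force: [0.8, 0.9, 0.3]
grip_width: -0.3
grip_force: 0.0
```

Call:
{"name": "drive_tool", "arguments": {
  "rows": [
    [[0.9,-0.5,0,0],[0.9,-0.5,0,0],[0.9,-0.5,0,0],[0.9,-0.5,0,0],[0.9,-0.5,0,0],[0.9,-0.5,0,0],[0.9,-0.5,0,0],[0.9,-0.5,0,0],[0.9,-0.5,0,0],[0.9,-0.5,0,0]]
  ]
}}

```text
clock: 1.82
tool_pos: [555.1, 184.4, 230.9]
ee_rot: [0.255, 0.967, -0.0, -0.0]
wrist_force: [-0.1, -0.3, 0.6]
grip_width: -0.0
grip_force: 0.0
```

Call:
{"name": "drive_tool", "arguments": {
  "rows": [
    [[0.96,-0.31,0,0],[0.96,-0.31,0,0],[0.96,-0.31,0,0],[0.96,-0.31,0,0],[0.96,-0.31,0,0],[0.96,-0.31,0,0],[0,0,0,0],[0,0,0,0]]
  ]
}}

```text
clock: 2.48
tool_pos: [699.0, 138.0, 229.9]
ee_rot: [0.255, 0.967, -0.0, -0.001]
wrist_force: [-0.6, -0.2, -0.7]
grip_width: 0.0
grip_force: 0.0
```

Call:
{"name": "drive_tool", "arguments": {
  "rows": [
    [[0,0,-1,0],[0,0,-1,0],[0,0,-1,0],[0,0,-1,0],[0,0,-1,0],[0,0,-1,0],[0,0,-1,0],[0,0,-1,0],[0,0,-0.6,0],[0,0,0,0]]
  ]
}}

```text
clock: 3.32
tool_pos: [693.5, 138.9, 12.0]
ee_rot: [0.254, 0.967, -0.002, -0.004]
wrist_force: [0.3, 0.0, -0.4]
grip_width: -0.4
grip_force: 0.0
```

```bash
python3 - <<'E'
from h import *
a=get_image("scene")[100:340,240:480,::-1]; b=get_image("top")[90:330,200:440,::-1]
cv2.imwrite("pics/p2.png",cv2.resize(np.hstack([a,b]),None,fx=1.66,fy=1.66,interpolation=2)); print(sense()['tool_pos'])
P=sense()['tool_pos']
print(proj("scene",P),proj("top",P))
E
```

```text
[696.99002166 139.20013895  16.03424571]
[323.50649672 193.38528524] [249.18511207 161.5698454 ]
```

View pics/p2.png

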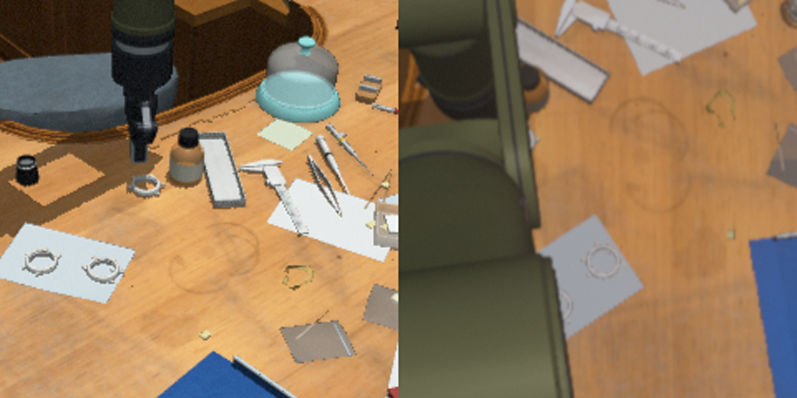

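Scene half of the crop: the fingertip is at about (139,162), just behind case a at (146,184) and clear of the bottle. Lower and start pushing.

Call:
{"name": "drive_tool", "arguments": {
  "rows": [
    [[0,0,-0.22,0],[0,0,-0.22,0],[-0.12,-0.21,0,0],[-0.2,-0.35,0,0],[-0.2,-0.35,0,0],[-0.2,-0.35,0,0],[-0.2,-0.35,0,0],[-0.2,-0.35,0,0],[-0.2,-0.35,0,0],[-0.2,-0.35,0,0]]
  ]
}}

```text
clock: 4.25
tool_pos: [659.8, 71.1, 5.5]
ee_rot: [0.255, 0.967, 0.0, 0.0]
wrist_force: [-0.3, 0.5, 1.2]
grip_width: -0.0
grip_force: 0.2
```

```bash
cat >> h.py <<'E'
def rings(k=None,save=None):
    im=get_image("scene"); P=sense()['tool_pos']; t=proj("scene",P); x,y=int(t[0]),int(t[1])
    hsv=cv2.cvtColor(im,cv2.COLOR_RGB2HSV)
    m=((hsv[...,1]<60)&(hsv[...,2]>110)).astype(np.uint8)*255
    m=cv2.morphologyEx(m,cv2.MORPH_CLOSE,np.ones((3,3)))
    n,_,st,ce=cv2.connectedComponentsWithStats(m)
    for i in range(1,n):
        l,tp,w,h,A=st[i]
        if 15<w<50 and 8<h<40 and abs(l+w/2-x)<70 and -30<tp+h/2-y<90: print("ring?",ray("scene",l+w/2,tp+h/2,5),(l,tp,w,h,A))
    print("tcp",P.round(1),t.round(0))
    if save:
        c=im[max(y-60,0):y+90,max(x-75,0):x+75,::-1]; cv2.imwrite(save,cv2.resize(c,None,fx=3,fy=3,interpolation=2))
E
python3 -c "
from h import *
rings(save='pics/p3.png')"
```

```text
ring? [649.5  42.9] (np.int32(323), np.int32(221), np.int32(22), np.int32(14), np.int32(101))
tcp [658.3  69.5   5.3] [329. 220.]
```

View pics/p3.png

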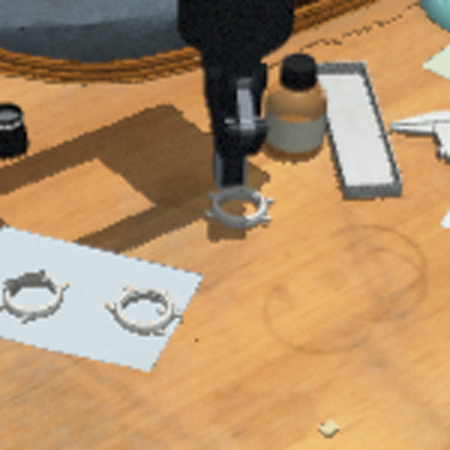

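Ring at crop (240,207) is off the finger centre (230,180) by about 5 mm towards +x. Re-centre and continue.

Call:
{"name": "drive_tool", "arguments": {
  "rows": [
    [[0.2,0.35,0,0],[0.26,-0.1,0,0],[-0.2,-0.34,0,0],[-0.2,-0.34,0,0],[-0.2,-0.34,0,0],[-0.2,-0.34,0,0],[-0.2,-0.34,0,0],[-0.2,-0.34,0,0],[-0.2,-0.34,0,0],[-0.2,-0.34,0,0]]
  ]
}}

```text
clock: 5.13
tool_pos: [631.1, 9.4, 5.4]
ee_rot: [0.255, 0.967, -0.0, -0.0]
wrist_force: [0.8, 0.0, 0.4]
grip_width: 0.1
grip_force: 0.1
```

```bash
python3 -c "
from h import *
rings()"
```

```text
ring? [619.  -18.4] (np.int32(329), np.int32(243), np.int32(25), np.int32(14), np.int32(121))
tcp [629.7   8.    5.2] [337. 241.]
```

Call:
{"name": "drive_tool", "arguments": {
  "rows": [
    [[0.2,0.34,0,0],[0.2,-0.12,0,0],[-0.21,-0.34,0,0],[-0.25,-0.41,0,0],[-0.25,-0.41,0,0],[-0.25,-0.41,0,0],[-0.25,-0.41,0,0],[-0.25,-0.41,0,0],[-0.25,-0.41,0,0],[-0.25,-0.41,0,0]]
  ]
}}

```text
clock: 6.02
tool_pos: [591.9, -65.5, 5.3]
ee_rot: [0.255, 0.967, -0.0, -0.0]
wrist_force: [0.7, 0.2, -0.2]
grip_width: -0.1
grip_force: 0.1
```

```bash
python3 -c "
from h import *
rings()"
```

```text
ring? [581.5 -92.8] (np.int32(339), np.int32(271), np.int32(25), np.int32(18), np.int32(155))
tcp [590.3 -67.1   5.2] [346. 270.]
```

Call:
{"name": "drive_tool", "arguments": {
  "rows": [
    [[0.2,0.34,0,-0.5],[0.33,-0.12,0,-0.5],[-0.22,-0.33,0,0],[-0.26,-0.4,0,0],[-0.26,-0.4,0,0],[-0.26,-0.4,0,0],[-0.26,-0.4,0,0],[-0.26,-0.4,0,0],[-0.26,-0.4,0,0],[-0.26,-0.4,0,0]]
  ]
}}

```text
clock: 6.9
tool_pos: [554.1, -138.2, 5.3]
ee_rot: [0.297, 0.955, -0.0, -0.0]
wrist_force: [-0.4, -0.7, 0.7]
grip_width: -0.0
grip_force: 0.1
```

```bash
python3 -c "
from h import *
rings(save='pics/p4.png')"
```

```text
ring? [ 540.9 -165.9] (np.int32(348), np.int32(305), np.int32(26), np.int32(19), np.int32(216))
tcp [ 552.7 -139.6    5.2] [356. 302.]
```

View pics/p4.png

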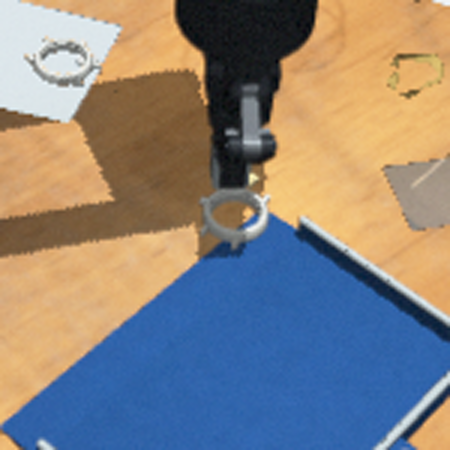

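Ring at crop (235,215) is just reaching the lip's right corner. Push it a bit more towards -x.

Call:
{"name": "drive_tool", "arguments": {
  "rows": [
    [[0.26,0.3,0,-0.8],[0.3,-0.2,0,-0.7],[-0.26,-0.3,0,0],[-0.26,-0.3,0,0],[-0.26,-0.3,0,0],[-0.26,-0.3,0,0],[-0.26,-0.3,0,0],[-0.26,-0.3,0,0]]
  ]
}}

```text
clock: 7.62
tool_pos: [528.8, -180.3, 5.3]
ee_rot: [0.358, 0.934, -0.0, -0.0]
wrist_force: [0.3, -0.5, 0.0]
grip_width: 0.5
grip_force: 0.2
```

```bash
python3 -c "
from h import *
rings()"
```

```text
ring? [ 504.4 -195.2] (np.int32(343), np.int32(325), np.int32(26), np.int32(21), np.int32(191))
tcp [ 527.4 -181.3    5.2] [361. 324.]
```

Call:
{"name": "drive_tool", "arguments": {
  "rows": [
    [[0.12,0.4,0,0.5],[-0.2,0.2,0,1],[-0.22,0.12,0,1],[-0.1,-0.3,0,0.5],[-0.2,-0.38,0,0],[-0.2,-0.38,0,0],[-0.2,-0.38,0,0],[-0.2,-0.38,0,0],[-0.2,-0.38,0,0],[-0.2,-0.38,0,0]]
  ]
}}

```text
clock: 8.5
tool_pos: [489.4, -227.3, 5.3]
ee_rot: [0.234, 0.972, -0.0, 0.0]
wrist_force: [0.1, -0.1, -0.1]
grip_width: -0.2
grip_force: 0.2
```

```bash
python3 -c "
from h import *
rings()"
```

```text
ring? [ 475.9 -253.4] (np.int32(353), np.int32(357), np.int32(27), np.int32(22), np.int32(211))
tcp [ 488.8 -228.7    5.3] [362. 353.]
```

Call:
{"name": "drive_tool", "arguments": {
  "rows": [
    [[-0.15,-0.3,0,0],[-0.15,-0.3,0,0],[0.1,0.3,0,0],[0.1,0.3,0.2,0],[0,0.3,0.8,0],[0,0.5,1,0],[0,0.7,1,0]]
  ]
}}

```text
clock: 9.13
tool_pos: [487.6, -187.5, 80.8]
ee_rot: [0.234, 0.972, 0.0, -0.001]
wrist_force: [0.9, 0.2, -0.1]
grip_width: -0.1
grip_force: 0.0
```

Call:
{"name": "drive_tool", "arguments": {
  "rows": [
    [[0.25,1,0,0.6],[0.25,1,0,0.6],[0.25,1,0,0.6],[0.25,1,0,0.6],[0.25,1,0,0.6],[0.25,1,0,0.6],[0.25,1,0,0.6],[0.25,1,0,0.6],[0.25,1,0,0.6],[0,0.8,0,0]]
  ]
}}

```text
clock: 9.97
tool_pos: [545.0, 59.7, 80.8]
ee_rot: [-0.002, 1.0, 0.0, 0.001]
wrist_force: [0.1, 1.2, 0.4]
grip_width: -0.1
grip_force: 0.0
```

```bash
python3 - <<'E'
from h import *
P=sense()['tool_pos'];print(P)
im=get_image("scene")
cv2.imwrite("pics/p5.png",cv2.resize(im[200:460,170:450,::-1],None,fx=2.2,fy=2.2,interpolation=2))
hsv=cv2.cvtColor(im,cv2.COLOR_RGB2HSV); m=((hsv[...,1]<60)&(hsv[...,2]>110)).astype(np.uint8)*255
n,_,st,_=cv2.connectedComponentsWithStats(m)
for l,t,w,h,A in st[1:]:
    if 300<l<440 and 320<t<430 and A>40: print(ray("scene",l+w/2,t+h/2,7),l,t,w,h,A)
E
```

```text
[544.99195087  59.70464649  80.84647055]
[ 468.3 -269.8] 357 363 26 28 264
```

View pics/p5.png

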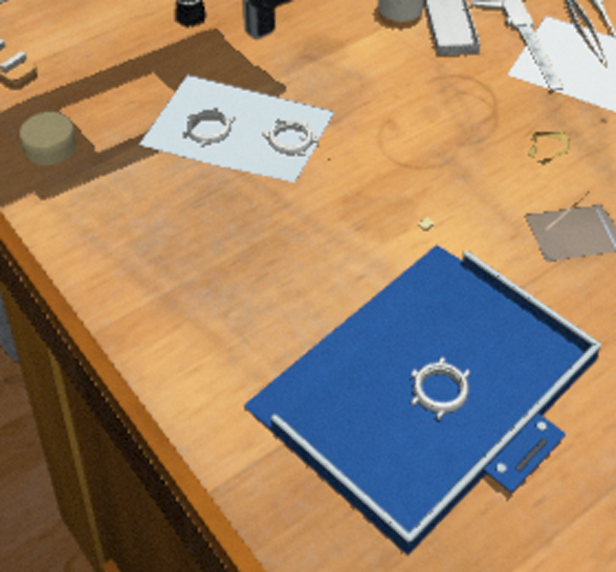

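Case a lies flat inside the pan, at crop (440,387). Next is b at crop (290,137).

Call:
{"name": "drive_tool", "arguments": {
  "rows": [
    [[-0.18,-0.2,-0.5,0],[-0.18,-0.2,-0.5,0],[0,0,-1,0],[0,0,-1,0],[0,-0.2,-0.03,0],[0,-0.4,0,0],[0,-0.4,0,0],[0,-0.4,0,0],[0,-0.4,0,0],[0,-0.4,0,0]]
  ]
}}

```text
clock: 10.85
tool_pos: [535.7, -9.9, 5.8]
ee_rot: [0.0, 1.0, -0.0, 0.001]
wrist_force: [-0.2, 0.2, 1.0]
grip_width: 0.0
grip_force: 0.3
```

Call:
{"name": "drive_tool", "arguments": {
  "rows": [
    [[0,-0.4,0,0],[0,-0.4,0,0],[0,-0.4,0,0],[0,-0.4,0,0]]
  ]
}}

```text
clock: 11.18
tool_pos: [534.8, -49.6, 4.7]
ee_rot: [0.0, 1.0, 0.0, 0.0]
wrist_force: [0.6, 0.1, 0.2]
grip_width: 0.4
grip_force: 0.3
```

```bash
python3 -c "
from h import *
rings()"
```

```text
ring? [535.1 -80.4] (np.int32(314), np.int32(278), np.int32(27), np.int32(18), np.int32(147))
tcp [535.1 -51.2   4.6] [318. 278.]
```

Call:
{"name": "drive_tool", "arguments": {
  "rows": [
    [[0,-0.2,0,0],[0,-0.4,0,0],[0,-0.4,0,0],[0,-0.4,0,0],[0,-0.4,0,0],[0,-0.4,0,0],[0,-0.4,0,0],[0,-0.4,0,0],[0,-0.4,0,0],[0,-0.4,0,0]]
  ]
}}

```text
clock: 12.07
tool_pos: [534.8, -144.6, 4.5]
ee_rot: [0.0, 1.0, -0.0, -0.0]
wrist_force: [-0.7, 0.1, -0.6]
grip_width: -0.0
grip_force: 0.1
```

```bash
python3 -c "
from h import *
rings()"
```

```text
ring? [ 535. -174.] (np.int32(347), np.int32(309), np.int32(29), np.int32(20), np.int32(209))
ring? [ 469.4 -268.9] (np.int32(357), np.int32(363), np.int32(26), np.int32(28), np.int32(296))
tcp [ 535.3 -146.3    4.6] [351. 309.]
```

Call:
{"name": "drive_tool", "arguments": {
  "rows": [
    [[0.1,0.4,0,-1],[0.22,0,0,-1],[-0.1,-0.38,0,0],[-0.1,-0.38,0,0],[-0.1,-0.38,0,0],[-0.1,-0.38,0,0]]
  ]
}}

```text
clock: 12.62
tool_pos: [532.1, -172.7, 4.5]
ee_rot: [0.087, 0.996, 0.0, -0.0]
wrist_force: [-0.8, 0.1, 0.7]
grip_width: -0.1
grip_force: 0.6
```

```bash
python3 -c "
from h import *
rings(save='pics/p6.png')"
```

```text
ring? [ 532.1 -200.2] (np.int32(356), np.int32(320), np.int32(29), np.int32(19), np.int32(183))
ring? [ 469.4 -268.9] (np.int32(357), np.int32(363), np.int32(26), np.int32(28), np.int32(298))
tcp [ 531.9 -174.4    4.6] [360. 320.]
```

View pics/p6.png

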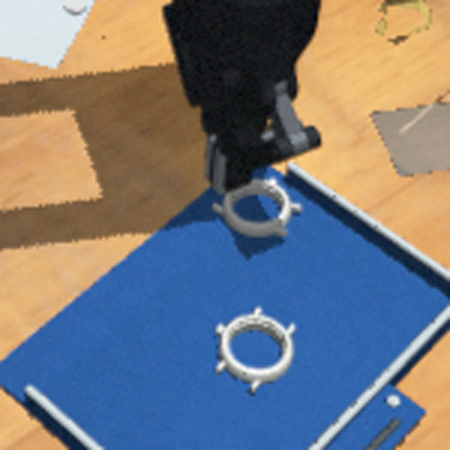

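Ring b at crop (258,207) has cleared the wall end at (288,168). Continue inward.

Call:
{"name": "drive_tool", "arguments": {
  "rows": [
    [[0,-0.3,0,0],[0,-0.4,0,0],[0,-0.4,0,0],[0,-0.4,0,0],[0,-0.4,0,0]]
  ]
}}

```text
clock: 13.08
tool_pos: [533.0, -220.1, 4.7]
ee_rot: [0.087, 0.996, -0.0, 0.0]
wrist_force: [-0.2, 1.6, 3.5]
grip_width: 0.2
grip_force: 1.8
```

```bash
python3 -c "
from h import *
rings()"
```

```text
ring? [ 533.9 -247.7] (np.int32(376), np.int32(337), np.int32(30), np.int32(21), np.int32(188))
ring? [ 469.4 -268.9] (np.int32(357), np.int32(363), np.int32(26), np.int32(28), np.int32(286))
tcp [ 533.5 -222.1    4.7] [380. 338.]
```

Call:
{"name": "drive_tool", "arguments": {
  "rows": [
    [[0,-0.3,0.02,0],[0,-0.1,0,0],[0,0.3,0,0],[0,0.4,0.2,0],[0,0.4,0.8,0],[0,0.6,1,0],[0,0.7,1,0]]
  ]
}}

```text
clock: 13.72
tool_pos: [531.8, -167.2, 80.3]
ee_rot: [0.087, 0.996, 0.0, -0.001]
wrist_force: [0.1, -0.0, 0.5]
grip_width: -0.2
grip_force: 0.0
```

Call:
{"name": "drive_tool", "arguments": {
  "rows": [
    [[-0.14,1,0,-0.06],[-0.14,1,0,-0.06],[-0.14,1,0,-0.06],[-0.14,1,0,-0.06],[-0.14,1,0,-0.06],[-0.14,1,0,-0.06],[-0.14,1,0,-0.06],[-0.14,1,0,-0.06],[-0.14,1,0,-0.06],[-0.14,1,0,-0.06]]
  ]
}}

```text
clock: 14.55
tool_pos: [496.3, 83.4, 80.3]
ee_rot: [0.113, 0.994, 0.0, -0.0]
wrist_force: [1.1, 0.1, -0.0]
grip_width: -0.3
grip_force: 0.0
```

```bash
python3 - <<'E'
from h import *
P=sense()['tool_pos'];print(P)
im=get_image("scene")
hsv=cv2.cvtColor(im,cv2.COLOR_RGB2HSV); m=((hsv[...,1]<60)&(hsv[...,2]>110)).astype(np.uint8)*255
n,_,st,_=cv2.connectedComponentsWithStats(m)
for l,t,w,h,A in st[1:]:
    if 300<l<440 and 320<t<430 and A>40: print(ray("scene",l+w/2,t+h/2,7),l,t,w,h,A)
E
```

```text
[496.28331869  83.43571261  80.27615736]
[ 531.6 -260.1] 380 342 31 21 240
[ 468.3 -269.8] 357 363 26 28 266
```

Call:
{"name": "drive_tool", "arguments": {
  "rows": [
    [[0.06,0.5,0,0],[0,0.36,-0.6,0],[0,0,-1,0],[0,0,-1,0],[0,0,-0.42,0],[0,0,0,0],[-0.06,-0.3,0,0],[-0.09,-0.39,0,0],[-0.09,-0.39,0,0],[-0.09,-0.39,0,0]]
  ]
}}

```text
clock: 15.43
tool_pos: [491.4, 64.7, 5.6]
ee_rot: [0.113, 0.994, 0.0, 0.001]
wrist_force: [0.3, 0.9, -0.1]
grip_width: -0.0
grip_force: 0.1
```

Call:
{"name": "drive_tool", "arguments": {
  "rows": [
    [[-0.09,-0.39,0,0],[-0.09,-0.39,0,0],[-0.09,-0.39,0,0],[-0.09,-0.39,0,0],[-0.09,-0.39,0,0],[-0.09,-0.39,0,0]]
  ]
}}

```text
clock: 15.93
tool_pos: [477.3, 6.2, 4.6]
ee_rot: [0.113, 0.994, 0.0, -0.0]
wrist_force: [0.7, 1.0, 0.7]
grip_width: -0.0
grip_force: 0.2
```

```bash
python3 -c "
from h import *
rings(save='pics/p7.png')"
```

```text
tcp [476.7   5.    4.5] [274. 274.]
```

Call:
{"name": "drive_tool", "arguments": {
  "rows": [
    [[-0.09,-0.39,0,0],[-0.09,-0.39,0,0],[-0.09,-0.39,0,0],[-0.09,-0.39,0,0]]
  ]
}}

```text
clock: 16.32
tool_pos: [468.3, -32.6, 4.5]
ee_rot: [0.113, 0.994, -0.0, -0.0]
wrist_force: [0.4, -0.0, -0.1]
grip_width: 0.1
grip_force: 0.1
```

```bash
python3 -c "
from h import *
rings()"
```

```text
ring? [538.1  -7.6] (np.int32(288), np.int32(245), np.int32(34), np.int32(38), np.int32(687))
ring? [467.9 -62.4] (np.int32(280), np.int32(288), np.int32(23), np.int32(19), np.int32(148))
tcp [467.9 -33.8   4.5] [282. 288.]
```

Call:
{"name": "drive_tool", "arguments": {
  "rows": [
    [[0.1,0.39,0,0],[0.28,-0.05,0,-0.5],[-0.1,-0.38,0,0],[-0.11,-0.39,0,0],[-0.11,-0.39,0,0],[-0.11,-0.39,0,0],[-0.11,-0.39,0,0],[-0.11,-0.39,0,0],[-0.11,-0.39,0,0],[-0.11,-0.39,0,0]]
  ]
}}

```text
clock: 17.2
tool_pos: [455.8, -102.2, 4.6]
ee_rot: [0.135, 0.991, -0.0, -0.0]
wrist_force: [-0.9, 1.2, -0.5]
grip_width: 0.3
grip_force: 0.1
```

```bash
python3 -c "
from h import *
rings()"
```

```text
ring? [ 451.5 -130.7] (np.int32(295), np.int32(315), np.int32(24), np.int32(22), np.int32(175))
tcp [ 455.6 -103.4    4.6] [299. 315.]
```

Call:
{"name": "drive_tool", "arguments": {
  "rows": [
    [[0.1,0.39,0,0],[0.19,-0.05,0,0],[-0.11,-0.38,0,0],[-0.11,-0.39,0,0],[-0.11,-0.39,0,0],[-0.11,-0.39,0,0],[-0.11,-0.39,0,0],[-0.11,-0.39,0,0],[-0.11,-0.39,0,0]]
  ]
}}

```text
clock: 18.0
tool_pos: [443.8, -161.7, 4.5]
ee_rot: [0.135, 0.991, -0.0, -0.0]
wrist_force: [0.2, -0.1, -0.8]
grip_width: -0.1
grip_force: 0.1
```

```bash
python3 -c "
from h import *
rings()"
```

```text
ring? [ 435.2 -187.4] (np.int32(307), np.int32(341), np.int32(26), np.int32(24), np.int32(211))
ring? [ 469.4 -268.9] (np.int32(357), np.int32(363), np.int32(26), np.int32(28), np.int32(297))
tcp [ 443.8 -163.1    4.6] [315. 341.]
```

Call:
{"name": "drive_tool", "arguments": {
  "rows": [
    [[-0.11,-0.39,0,0],[-0.11,-0.39,0,0],[-0.11,-0.39,0,0],[-0.11,-0.39,0,0],[-0.11,-0.39,0,0]]
  ]
}}

```text
clock: 18.47
tool_pos: [430.4, -210.0, 4.8]
ee_rot: [0.135, 0.991, 0.0, 0.0]
wrist_force: [1.2, 1.8, 3.2]
grip_width: 0.3
grip_force: 1.7
```

```bash
python3 -c "
from h import *
rings()"
```

```text
ring? [ 532.8 -259.2] (np.int32(380), np.int32(342), np.int32(31), np.int32(21), np.int32(281))
ring? [ 469.4 -268.9] (np.int32(357), np.int32(363), np.int32(26), np.int32(28), np.int32(291))
ring? [ 420.3 -235.5] (np.int32(318), np.int32(366), np.int32(27), np.int32(25), np.int32(212))
tcp [ 430.4 -211.7    4.8] [327. 365.]
```

Call:
{"name": "drive_tool", "arguments": {
  "rows": [
    [[-0.09,-0.39,0.02,0],[-0.09,-0.39,0,0],[-0.09,-0.39,0,0],[-0.02,-0.1,0,0],[0.09,0.39,0,0],[0.09,0.39,0.1,0],[0,0.4,0.8,0],[0,0.6,1,0],[0,1,1,0],[0,1,1,0]]
  ]
}}

```text
clock: 19.35
tool_pos: [427.2, -144.4, 103.3]
ee_rot: [0.135, 0.991, 0.0, -0.001]
wrist_force: [0.9, 0.5, 0.4]
grip_width: 0.0
grip_force: 0.0
```

Call:
{"name": "drive_tool", "arguments": {
  "rows": [
    [[0,1,0.5,0],[0,1,0.5,0],[0,1,0,0],[0,1,0,0],[0,1,0,0],[0,1,0,0],[0,0,0,0],[0,0,0,0]]
  ]
}}

```text
clock: 20.02
tool_pos: [426.8, 5.7, 127.5]
ee_rot: [0.133, 0.991, 0.0, -0.0]
wrist_force: [0.6, -0.3, 0.4]
grip_width: 0.1
grip_force: 0.0
```

```bash
python3 - <<'E'
from h import *
im=get_image("scene")[150:460,100:450,::-1]; t=get_image("top")[120:360,180:530,::-1]
a=cv2.resize(im,(400,354)); b=cv2.resize(t,(400,274)); b=cv2.copyMakeBorder(b,0,80,0,0,0)
cv2.imwrite("pics/f.png",np.hstack([a,b])); print(sense()['tool_pos'],sense()['clock'])
E
```

```text
[427.39153919   3.975825   127.55305295] 20.1167
```

View pics/f.png

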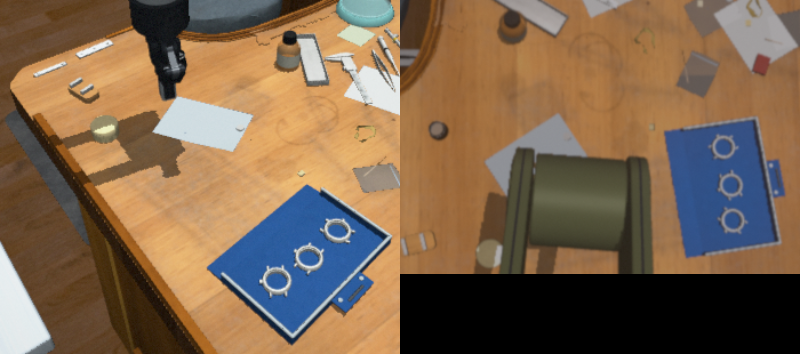

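All three rings lie flat inside the pan: top-view crop (723,147), (730,185) and (733,221), all right of the mouth line at about x=688. The bottle, loupe, box and holder have not moved.

```bash
python3 -c "
from cell import *
print(sign_off())"
```

```text
the job is handed in; nothing more can be done
None
```

All three watch cases were swept into the blue pan and lie flat inside it, the other four objects stayed where they stood, and the job is handed in at about 20 s of the 72 s allowed.

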